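# Clamp the panel in the carver's press, nuts crosswise in two rounds

### The arm

A 6-joint arm with a two-finger parallel gripper is mounted at the origin on the work surface. World frame = base frame: x ahead of the robot, y to its left, z up, the work surface at z = 0. Lengths are in m, angles in rad, forces in N, time in s.
With the tool pointing down it reaches from about 0.3 to 0.875 m from the base axis. Payload 6.4 kg.
Tool frame: the origin (TCP) lies midway between the tips of the shut fingers; the grasp point (between the pads) lies 19 mm behind it; z points along the fingers, y is the line along which they close (so a half turn about z gives the same grasp; the last joint's range is limited). The gripper opens to 85 mm and grips with 20 to 120 N. Pads are 22 mm wide; open, the fingers measure 114 mm over their backs; the gripper's body (76 mm by 85 mm) begins 54 mm behind the grasp point. The pads swing forward as they close: fully open they stand 13 mm farther back than shut.
Start: joints at [-1.53, 0.181, 1.607, -0, 1.354, -0.206], TCP at [0.14, -0.558, 0.203] pointing down, gripper open.
Joint ranges: [-2.99, 2.99], [-0.89, 2.07], [0.3, 2.58], [-1.14, 4.28], [0, 2.63], [-3.12, 3.12]. Speed limits (rad/s): [2.57, 2.57, 3.01, 3.14, 3.14, 3.14].

### API

Orientations are given as a unit quaternion [w, x, y, z].
In Python, from bench import status, camera, ctrl gives the robot as it stands. The module is installed in compiled form; this text tells all that it offers.
- The arm moves only by the shell command python3 -m handwheel 'ROWS'. ROWS is JSON, a list that holds one entry, the list of rows, each a list of 7 numbers: the opening, from -1 (shut) to 1 (fully open), then the shift along the tool's x, y, z in cm, then the turn, a rotation vector about the tool's x, y, z in degrees. A call has 1 to 10 rows; each row is the pose to reach, as a shift and turn from the pose commanded when the call began, along the tool's axes at that moment; what a row does not reach only later rows make up. A row lasts 1/8 s, in which the tool goes at most 62.5 mm and 10.7 degrees, less where a joint would pass 70% of its speed; a pose out of reach is approached as far as the arm can. A call with a gripper value outside its range is refused whole. The fingers move at their own pace and stop on an object; the grip force is fixed at half the most. Time passes only in rows, so rows that repeat a pose let the fingers close. It gives the time, the measured TCP pose, the force, the opening and the grip force at its end, in the units of the state.
- status.get_obs(): the state, without advancing time (a new reading comes with each control period).
- camera(name): name is "side" or "top" or "wrist"; returns a dict with "frame" (480x640x3 uint8, blue, green, red), "depth" (480x640 float32, m along the optical axis (not along the pixel's ray), 0 where there is no reading), "fx", "fy", "cx", "cy" (pixels), "extrinsics" (4x4, takes a point from camera to world coordinates); the wrist camera has in their place "hand_eye" (4x4, takes a point from camera to tool coordinates, whose origin is the TCP and whose axes are the flange's). Camera axes: x right, y down, z forward; pixel columns grow to the right and rows downward; lengths in m; the calibration is good to about 2 mm. A picture is of the moment at which its call begins: read the wrist's pose just before it.
- ctrl.hand_in(): hands the job in; it is judged then, once.
The state is a dict: "time_s": time; "q": joint angles; "dq": joint speeds; "joint_efforts": joint torques, N m; "eef_pos": TCP position; "eef_rot": TCP orientation; "wrist_force": force on the tool from outside, world axes, zero at the start; "torque": the same for the moment, N m; "opening": opening from 0.0 (shut) to 1.0 (fully open); "grasp_force": force on a finger pad.
Only numpy, scipy, OpenCV 4.12 (cv2) and the standard library are available. Lean on these libraries where they do the work, as an engineer would, in place of code of your own. Each camera call takes 0.05 s, during which the arm holds its last target. There are 200 camera calls.

### The job

Push the wooden panel that sticks out of the left side of the press fully home, flush with the edge of the base board. Then tighten the press's four bar-handled nuts clockwise, crosswise in two rounds: in the first give each about an eighth of a turn, until its bar stands roughly diagonal, doing both nuts of one diagonal before those of the other; in the second go round crosswise again and turn each fully tight against its stop. Leave the other things on the bench and on the press where they are.

Things in the scene. Friction and masses are not known exactly. Their poses are not given: they have to be found in the camera images.
- press: wooden panel press fixed to the bench: base board 230 (its x) by 250 (its y) and 40 mm thick, over it a fixed top board at heights 65 to 85 mm, 25 mm shorter on the left (y -125 to +100), a nut near each corner. Origin: centre of its underside, on the bench; x roughly away from the robot, y roughly to the robot's left, z up. Low bolted lugs (12 mm high) stick out 30 mm on its near and far sides
- press_mouth (a point): centre of the slot's open left end: at the base board's left edge, press x 0, y +125 mm, height 51 mm; axes as the press. The slot between the boards (heights 40 to 65 mm, 145 mm wide) is open on this side only, has side rails, and ends in a stop on the right; the top board and rails end 25 mm inside this edge
- panel: loose wooden panel 140 x 230 x 22 mm (its x, y, z), 0.3 to 0.6 kg, lying in the slot and sticking out of the open left side by 25 to 60 mm; it slides easily (about 2 to 4 N). Origin at the centre of its underside (height 40 mm), axes as the press. Home against the stop, its left end is flush with the base board's left edge
- panel_end (a point): middle of the panel's outer (left, +y) end face, 11 mm above its underside (51 mm above the bench)
- nut_near_left_bar (a point): near-left nut (near or far from the robot): centre of its steel bar, 80 mm long along this frame's y, 14 wide along its x, 20 high (109 to 129 mm above the bench; bolt end to 140), on a 14 mm thick stem over the top board (washer 4 mm high, 32 wide). The frame turns with the nut. On the press at x -85, y +80 mm
- nut_near_left (a joint): turn of the near-left nut, rad, growing clockwise seen from above; 0 = slack, bar along the press's y; loose at the start (0 to 0.25); hard stop, fully tight, at 1.6 (bar nearly along the press's x). It takes about 0.15 N m to turn, does not sink and stays where it is left
- nut_far_right_bar (a point): far-right nut (near or far from the robot): centre of its steel bar, 80 mm long along this frame's y, 14 wide along its x, 20 high (109 to 129 mm above the bench; bolt end to 140), on a 14 mm thick stem over the top board (washer 4 mm high, 32 wide). The frame turns with the nut. On the press at x +85, y -80 mm
- nut_far_right (a joint): turn of the far-right nut, rad, growing clockwise seen from above; 0 = slack, bar along the press's y; loose at the start (0 to 0.25); hard stop, fully tight, at 1.6 (bar nearly along the press's x). It takes about 0.15 N m to turn, does not sink and stays where it is left
- nut_near_right_bar (a point): near-right nut (near or far from the robot): centre of its steel bar, 80 mm long along this frame's y, 14 wide along its x, 20 high (109 to 129 mm above the bench; bolt end to 140), on a 14 mm thick stem over the top board (washer 4 mm high, 32 wide). The frame turns with the nut. On the press at x -85, y -80 mm
- nut_near_right (a joint): turn of the near-right nut, rad, growing clockwise seen from above; 0 = slack, bar along the press's y; loose at the start (0 to 0.25); hard stop, fully tight, at 1.6 (bar nearly along the press's x). It takes about 0.15 N m to turn, does not sink and stays where it is left
- nut_far_left_bar (a point): far-left nut (near or far from the robot): centre of its steel bar, 80 mm long along this frame's y, 14 wide along its x, 20 high (109 to 129 mm above the bench; bolt end to 140), on a 14 mm thick stem over the top board (washer 4 mm high, 32 wide). The frame turns with the nut. On the press at x +85, y +80 mm
- nut_far_left (a joint): turn of the far-left nut, rad, growing clockwise seen from above; 0 = slack, bar along the press's y; loose at the start (0 to 0.25); hard stop, fully tight, at 1.6 (bar nearly along the press's x). It takes about 0.15 N m to turn, does not sink and stays where it is left
- sanding_block: cork sanding block 45 x 70 x 25, lying on the middle of the press's top board (mm); not to be disturbed; origin at the centre of its underside
- paint_can: closed paint can, 80 diameter, 95 high, standing by the right (-y) side of the press (mm); not to be disturbed; origin at the centre of its underside
- gouge_wide: carving gouge 240 long, lying beyond the far side of the press (mm); not to be disturbed; origin on its underside where handle and blade meet
- gouge_narrow: carving gouge 220 long, lying on the bench to the right (mm); not to be disturbed; origin on its underside where handle and blade meet
- mallet: round wooden mallet 92 diameter, 245 high, standing on its head on the right (mm); not to be disturbed; origin at the centre of its underside
- brush_jar: white cup 90 diameter, 100 high, on the left (mm); not to be disturbed; origin at the centre of its underside
- offcut: plywood offcut 160 x 70 x 35, lying on the left (mm); not to be disturbed; origin at the centre of its underside

How it is judged:
On the way, in this order (a step that is already met when the one before it is completed fails the run):
1. the panel is home (its outer end within 5 mm of flush) while all four nuts are still loose (under 0.4 rad) (y of panel_end in the frame of press below 0.13 m and value of joint each of nut_near_left, nut_far_right, nut_near_right, nut_far_left below 0.4 rad), for 0.2 s.
2. first round: both nuts of one diagonal are half turned (0.5 to 1.15 rad), the other two still loose (under 0.4) (((value of joint nut_near_left between 0.5 and 1.15 rad and value of joint nut_far_right between 0.5 and 1.15 rad and value of joint each of nut_near_right, nut_far_left below 0.4 rad) or (value of joint nut_near_right between 0.5 and 1.15 rad and value of joint nut_far_left between 0.5 and 1.15 rad and value of joint each of nut_near_left, nut_far_right below 0.4 rad))), for 0.2 s.
3. first round done: all four nuts half turned (0.5 to 1.15 rad) (value of joint nut_near_left between 0.5 and 1.15 rad and value of joint nut_far_right between 0.5 and 1.15 rad and value of joint nut_near_right between 0.5 and 1.15 rad and value of joint nut_far_left between 0.5 and 1.15 rad), for 0.2 s.
4. second round: both nuts of one diagonal tight (over 1.45 rad), the other two still half turned (0.5 to 1.15) (((value of joint each of nut_near_left, nut_far_right above 1.45 rad and value of joint nut_near_right between 0.5 and 1.15 rad and value of joint nut_far_left between 0.5 and 1.15 rad) or (value of joint each of nut_near_right, nut_far_left above 1.45 rad and value of joint nut_near_left between 0.5 and 1.15 rad and value of joint nut_far_right between 0.5 and 1.15 rad))), for 0.2 s.
At the end, for the whole second after the job is handed in: all four nuts are tight (over 1.45 rad, the stop being at 1.6) and the panel is home and at rest, its outer end within 5 mm of flush with the base board's left edge (y of panel_end in the frame of press below 0.13 m and linear speed of panel below 0.01 m/s and value of joint each of nut_near_left, nut_far_right, nut_near_right, nut_far_left above 1.45 rad); the robot touches nothing.
It fails at once if a nut is tightened (over 1.3 rad) while another is still slack (under 0.45 rad) (value of joint any of nut_near_left, nut_far_right, nut_near_right, nut_far_left above 1.3 rad and value of joint any of nut_near_left, nut_far_right, nut_near_right, nut_far_left below 0.45 rad).
It fails at once if a bystander is moved more than 30 mm (distance of any of sanding_block, paint_can, gouge_wide, gouge_narrow, mallet, brush_jar, offcut from where it was at the start of the episode above 0.03 m).
It also fails if it takes over 72 s, if anything falls off the work surface, if the arm or the gripper's body presses on something with over 40 N, if the wrist force passes 120 N, or if a joint passes its speed limit or range.

## Working session

There is one attempt and no reset: what is moved stays moved. The work goes in short steps, Python scripts to look and compute and a shell command to move; the robot and the scene stay as the last step left them, time stands still between calls to the robot, and variables do not carry over. Pictures are saved under pics/ and viewed, at most 10 in all, crops included, and the job is handed in when it is done.

```bash
mkdir -p pics; python3 - <<'E'
from bench import status,camera
import cv2,numpy as np
o=status.get_obs();print(o)
for n in("top","side"):
    c=camera(n);cv2.imwrite(f"pics/{n}0.png",c["frame"]);print(n,c["fx"],c["fy"],c["cx"],c["cy"],c["extrinsics"].tolist() if hasattr(c["extrinsics"],'tolist') else c["extrinsics"])
    np.save(n+"_d.npy",c["depth"])
E
```

```text
{'time_s': 0.0, 'q': array([-1.53029098e+00,  1.81537182e-01,  1.60799686e+00, -1.27844583e-06,
        1.35376931e+00, -2.06304835e-01]), 'dq': array([-0.00115783, -0.00116067,  0.00025649,  0.00126808,  0.00020205,
        0.00094358]), 'joint_efforts': array([-1.06874231e-03, -4.44875157e+01, -3.51336622e+01, -4.40202302e-04,
        9.01429681e-03,  4.29312905e-06]), 'eef_pos': array([ 0.1404691 , -0.55697552,  0.20219173]), 'eef_rot': array([-8.52464239e-04,  9.92394870e-01,  1.23092202e-01,  7.02051418e-05]), 'wrist_force': array([ 0.0114286 ,  0.92647592, -0.22656495]), 'torque': array([ 0.02992932, -0.0215367 , -0.02860688]), 'grasp_force': 0.0, 'opening': 0.9962225300647091}
top 502.38679083026045 502.38679083026045 325.2666241405023 244.79505951190208 [[-0.0048074093499696465, -0.9801762556473846, 0.1980691714538486, 0.25730254139858794], [-0.9999743067098811, 0.0036588591111602186, -0.006164306132682041, 0.02715731609550931], [0.0053173993111825845, -0.19809371674810114, -0.980168661327982, 1.6697890923979755], [0.0, 0.0, 0.0, 1.0]]
side 520.1351112923013 520.1351112923013 317.95255560545 236.71712107098713 [[-0.7504626970715279, -0.4046109516752789, 0.5225856083825438, -0.10203577734311503], [-0.6608431470771995, 0.44790502024312134, -0.6022187541102588, 0.7921934353162928], [0.009595585715905412, -0.797289828497413, -0.603520384170522, 0.8659169996371199], [0.0, 0.0, 0.0, 1.0]]
```

View pics/top0.png

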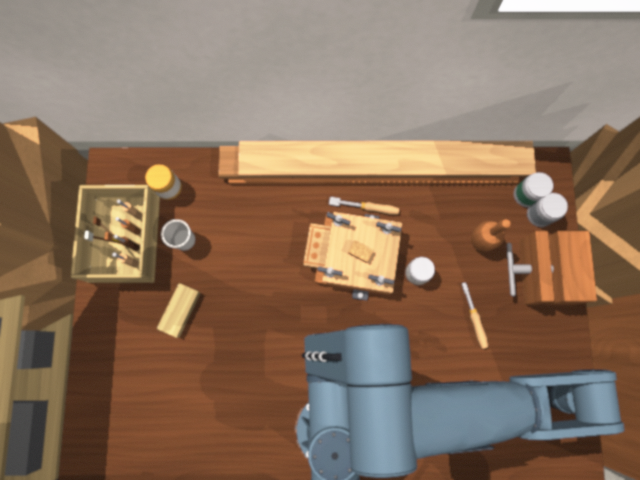

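View pics/side0.png

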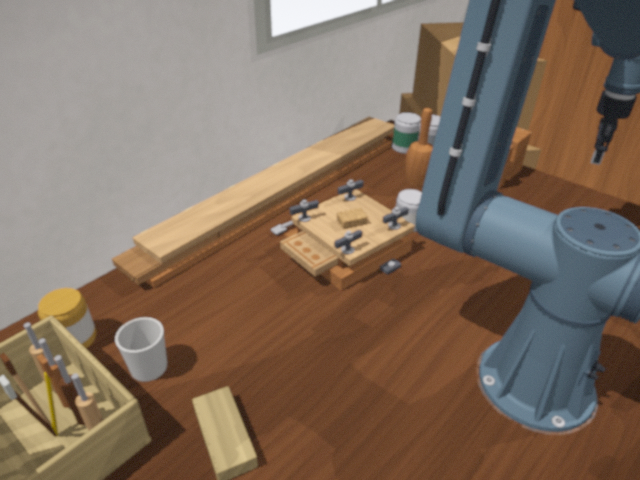

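The top view shows the press at about (360,252), slightly rotated. The panel sticks out on the left at (316,246), the bars are at (343,220), (386,226), (334,272) and (381,281), and the block is at (360,250). In the side view the same bars appear at (304,209), (350,188), (348,240) and (396,216).

```bash
cat > m.py <<'E'
from bench import status,camera
import cv2,numpy as np
def cloud(n):
    c=camera(n);d=c["depth"];v,u=np.mgrid[0:480,0:640]
    P=np.stack([(u-c["cx"])/c["fx"]*d,(v-c["cy"])/c["fy"]*d,d],-1)
    E=np.array(c["extrinsics"]);return c["frame"],P@E[:3,:3].T+E[:3,3],d>0
def rect(P):
    (c,s,a)=cv2.minAreaRect((P[:,:2]*1000).astype(np.float32));return np.round(c,1),np.round(s,1),round(a,1)
E
python3 - <<'E'
from m import *
for n in("top","side"):
    f,P,ok=cloud(n)
    roi=ok&(P[...,0]>.3)&(P[...,0]<.85)&(P[...,1]>-.25)&(P[...,1]<.25)
    for lo,hi in((.1,.15),(.075,.095),(.05,.072),(.03,.048)):
        m=(roi&(P[...,2]>lo)&(P[...,2]<hi)).astype(np.uint8)
        k,l,st,ce=cv2.connectedComponentsWithStats(m)
        for i in range(1,k):
            if st[i,4]>(12 if lo==.1 else 60):
                Q=P[l==i];print(n,lo,st[i,4],np.round(ce[i]),rect(Q),Q[:,2].mean().round(4))
f=camera("top")["frame"][190:310,290:450];cv2.imwrite("pics/crop.png",cv2.resize(f,None,fx=5,fy=5,interpolation=cv2.INTER_CUBIC))
E
```

```text
top 0.1 140 [338. 218.] (array([654.7, -24.5]), array([79.1, 18.2]), 69.9) 0.1272
top 0.1 143 [388. 226.] (array([ 630.9, -182.2]), array([78.4, 19.3]), 75.2) 0.1268
top 0.1 312 [361. 251.] (array([554.4, -94.2]), array([69.3, 45.7]), 62.5) 0.1091
top 0.1 135 [330. 270.] (array([488.2,   3.3]), array([76.6, 20.5]), 83.0) 0.1285
top 0.1 139 [381. 279.] (array([ 462.4, -154.3]), array([79.7, 17.3]), 73.3) 0.1281
top 0.075 4069 [362. 252.] (array([ 557.7, -102.3]), array([224.9, 232.4]), 80.4) 0.0846
top 0.05 1244 [330. 171.] (array([ 8.357e+02, -3.000e-01]), array([499.4,  28.6]), 90.0) 0.0641
top 0.05 880 [317. 245.] (array([581.9,  43.8]), array([ 69.3, 142.2]), 80.5) 0.0614
top 0.03 129 [293. 176.] (array([825.2, 122.6]), array([253. ,   6.3]), 89.6) 0.0381
top 0.03 114 [368. 176.] (array([ 824.5, -129.6]), array([  6.4, 238.1]), 0.1) 0.0389
top 0.03 114 [323. 278.] (array([464.8,   8.5]), array([116. ,  41.1]), 59.0) 0.0392
top 0.03 62 [369. 289.] (array([ 438.5, -125. ]), array([138.8,   4.8]), 80.4) 0.038
side 0.1 238 [349. 187.] (array([ 628.4, -179.9]), array([81.1, 22.5]), 73.
[... 174 characters left out ...]
31
side 0.1 346 [351. 216.] (array([553.6, -90.9]), array([70.8, 48.8]), 58.9) 0.108
side 0.1 299 [347. 238.] (array([487.8,   7.6]), array([81. , 21.1]), 76.9) 0.1231
side 0.075 3782 [352. 224.] (array([ 556.5, -100. ]), array([231.3, 236.1]), 80.4) 0.0843
side 0.05 1583 [242. 209.] (array([8.341e+02, 4.000e-01]), array([ 31.7, 499.3]), 0.0) 0.0622
side 0.05 1520 [316. 250.] (array([513. , -24.1]), array([337. , 179.1]), 35.6) 0.0617
side 0.03 695 [244. 217.] (array([8.256e+02, 3.000e-01]), array([ 12.4, 498.1]), 0.1) 0.0386
side 0.03 74 [291. 233.] (array([681.1,   0.8]), array([37.7, 33.9]), 62.8) 0.0391
side 0.03 1003 [360. 260.] (array([492. , -23.2]), array([345.6, 141.8]), 51.4) 0.039
```

View pics/crop.png

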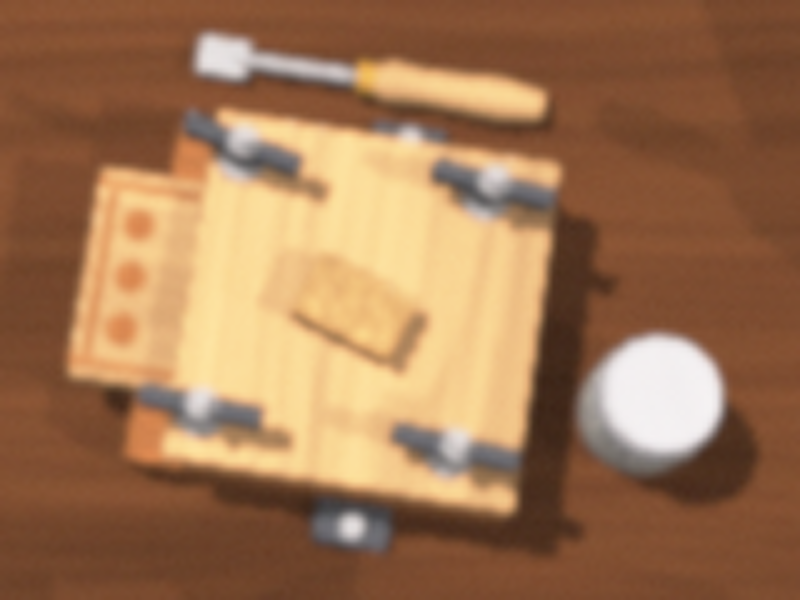

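The crop shows the panel end at about (85,275), sticking out roughly 44 mm. All four bars are close to along y, the near lug is at (350,525), and the can is at (660,400). The measurements fit a press origin of (0.558, -0.088) and a yaw of -9.7°, with each nut within 2 mm of the model. The initial bar turns come out at about 0 to 11°.

```bash
cat > go.py <<'E'
import sys,numpy as np
from scipy.spatial.transform import Rotation as R
from bench import status
O=np.array([.5585,-.088]);W=np.radians(-9.7)
X=np.array([np.cos(W),np.sin(W)]);Y=np.array([-X[1],X[0]])
def pos(px,py): return O+px*X+py*Y
def rel(px,py,z,ang,o=None):   # ang: clockwise turn (deg) of tool x from press y
    o=o or status.get_obs();q=o["eef_rot"];r=R.from_quat([q[1],q[2],q[3],q[0]])
    d=r.inv().apply(np.r_[pos(px,py),z]-o["eef_pos"])*100
    a=np.pi/2+W-np.radians(ang);t=R.from_matrix(np.array([[np.cos(a),np.sin(a),0],[np.sin(a),-np.cos(a),0],[0,0,-1.]]).T)
    return np.round(np.r_[d,(r.inv()*t).as_rotvec(degrees=True)],2)
if __name__=="__main__":
    for s in sys.argv[1:]: print(s,rel(*map(float,s.split(","))).tolist())
    o=status.get_obs();print(o["time_s"],np.round(o["wrist_force"],1),round(o["opening"],3))
E
python3 go.py 0,.21,.2,0 0,.21,.05,0
```

```text
0,.21,.2,0 [60.49, -54.5, 0.32, -0.04, -0.04, -66.16]
0,.21,.05,0 [60.49, -54.49, 15.32, -0.04, -0.04, -66.16]
0.25 [0.1 0.5 0.8] 1.002
```

```bash
python3 -m handwheel '[[[-1,60.5,-54.5,0.3,0,0,-66.2],[-1,60.5,-54.5,0.3,0,0,-66.2],[-1,60.5,-54.5,0.3,0,0,-66.2],[-1,60.5,-54.5,0.3,0,0,-66.2],[-1,60.5,-54.5,0.3,0,0,-66.2],[-1,60.5,-54.5,0.3,0,0,-66.2],[-1,60.5,-54.5,0.3,0,0,-66.2],[-1,60.5,-54.5,0.3,0,0,-66.2],[-1,60.5,-54.5,0.3,0,0,-66.2],[-1,60.5,-54.5,0.3,0,0,-66.2]]]'; python3 go.py 0,.21,.2,0 0,.21,.05,0
```

```text
time_s: 1.5
eef_pos: [0.4896, -0.0366, 0.2011]
eef_rot: [0.0, 0.764, 0.645, 0.0]
wrist_force: [0.9, -1.4, 0.1]
opening: -0.004
grasp_force: 0.0
0,.21,.2,0 [17.09, 7.68, 0.11, 0.06, 0.02, 0.05]
0,.21,.05,0 [17.09, 7.66, 15.11, 0.06, 0.02, 0.05]
1.5 [ 0.9 -1.4  0.1] -0.004
```

```bash
python3 -m handwheel '[[[-1,17.1,7.7,0.1,0,0,0],[-1,17.1,7.7,0.1,0,0,0],[-1,17.1,7.7,0.1,0,0,0],[-1,17.1,7.7,5,0,0,0],[-1,17.1,7.7,10,0,0,0],[-1,17.1,7.7,15,0,0,0],[-1,17.1,7.7,15,0,0,0],[-1,17.1,7.7,15,0,0,0]]]'; python3 go.py 0,.15,.05,0 0,.14,.05,0 0,.136,.05,0
```

```text
time_s: 2.5
eef_pos: [0.5945, 0.1171, 0.0526]
eef_rot: [0.001, 0.764, 0.645, 0.001]
wrist_force: [0.7, 0.3, 1.0]
opening: 0.002
grasp_force: 0.0
0,.15,.05,0 [-5.83, -0.1, 0.26, 0.12, -0.02, 0.04]
0,.14,.05,0 [-6.83, -0.1, 0.26, 0.12, -0.02, 0.04]
0,.136,.05,0 [-7.23, -0.1, 0.26, 0.12, -0.02, 0.04]
2.5 [0.7 0.3 1. ] 0.002
```

```bash
python3 -m handwheel '[[[-1,-1.5,-0.1,0.2,0,0,0],[-1,-3,-0.1,0.2,0,0,0],[-1,-4,-0.1,0.2,0,0,0],[-1,-5,-0.1,0.2,0,0,0],[-1,-6,-0.1,0.2,0,0,0],[-1,-6.6,-0.1,0.2,0,0,0],[-1,-7,-0.1,0.2,0,0,0],[-1,-7.2,-0.1,0.2,0,0,0],[-1,-7.2,-0.1,0.2,0,0,0]]]'; python3 go.py 0,.136,.05,0 ; python3 - <<'E'
from m import *
f,P,ok=cloud("top");cv2.imwrite("pics/push.png",cv2.resize(f[190:310,290:450],None,fx=4,fy=4,interpolation=cv2.INTER_CUBIC))
E
```

```text
time_s: 3.62
eef_pos: [0.5801, 0.0464, 0.0487]
eef_rot: [-0.0, 0.764, 0.645, 0.0]
wrist_force: [-0.3, -0.2, -0.5]
opening: -0.003
grasp_force: 0.0
0,.136,.05,0 [-0.02, 0.13, -0.13, -0.0, -0.0, 0.04]
3.625 [-0.3 -0.2 -0.5] -0.003
```

View pics/push.png

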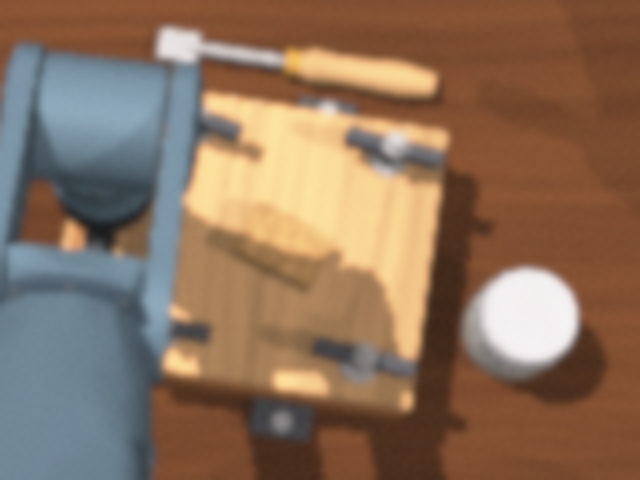

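The arm hides the panel end in this view, and there is no stop force yet. I'll creep further in.

```bash
python3 -m handwheel '[[[-1,-0.1,0,0,0,0,0],[-1,-0.2,0,0,0,0,0],[-1,-0.3,0,0,0,0,0],[-1,-0.3,0,0,0,0,0]]]'; python3 -m handwheel '[[[-1,-0.1,0,0,0,0,0],[-1,-0.2,0,0,0,0,0],[-1,-0.3,0,0,0,0,0],[-1,-0.3,0,0,0,0,0]]]'; python3 -c "
from m import *
f=camera('side')['frame'];cv2.imwrite('pics/push2.png',cv2.resize(f[150:300,240:440],None,fx=4,fy=4,interpolation=cv2.INTER_CUBIC))"
```

```text
time_s: 4.18
eef_pos: [0.5796, 0.0433, 0.0488]
eef_rot: [-0.0, 0.764, 0.645, 0.0]
wrist_force: [-0.8, -0.2, -0.7]
opening: -0.003
grasp_force: 0.0
time_s: 4.68
eef_pos: [0.5791, 0.0403, 0.0488]
eef_rot: [-0.0, 0.764, 0.645, 0.0]
wrist_force: [1.0, -0.1, 0.2]
opening: -0.001
grasp_force: 0.0
```

View pics/push2.png

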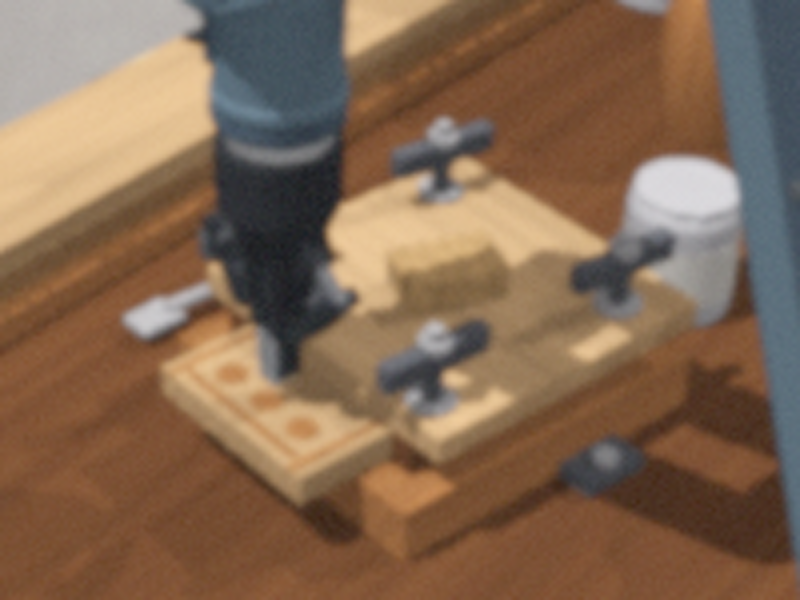

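The side view shows the fingertip at crop (280,378), apparently over the panel, with the panel still sticking out. I'll check the geometry against the depth.

```bash
python3 - <<'E'
from m import *
from go import *
o=status.get_obs();c=camera("side");E=np.array(c["extrinsics"])
p=E[:3,:3].T@(o["eef_pos"]-E[:3,3]);print("TCP",o["eef_pos"],"side px",c["fx"]*p[0]/p[2]+c["cx"],c["fy"]*p[1]/p[2]+c["cy"])
f,P,ok=cloud("side")
for u,v in((309,235),(309,240),(310,243),(310,247),(297,243),(307,250),(285,245),(315,258),(338,264),(350,282)):
    w=P[v,u];d=w[:2]-O;print(u,v,w.round(4),"press",(d@X).round(4),(d@Y).round(4))
E
```

```text
TCP [0.57911301 0.0403644  0.04879841] side px 309.0924386592448 252.3515095907568
309 235 [0.5718 0.0487 0.1114] press -0.0099 0.137
309 240 [0.5697 0.051  0.0987] press -0.0124 0.1389
310 243 [0.5688 0.0484 0.0884] press -0.0128 0.1362
310 247 [0.5814 0.0345 0.0612] press 0.0019 0.1246
297 243 [0.6168 0.0441 0.061 ] press 0.0352 0.1401
307 250 [0.5749 0.0526 0.0658] press -0.0075 0.1414
285 245 [0.6337 0.0701 0.0608] press 0.0475 0.1685
315 258 [0.542 0.06  0.063] press -0.0412 0.1431
338 264 [0.4998 0.0226 0.0443] press -0.0765 0.0991
350 282 [0.4616 0.0205 0.0068] press -0.1138 0.0906
```

```bash
python3 - <<'E'
from m import *
from go import *
f,P,ok=cloud("side")
d=P[...,:2]-O;px=d@X;py=d@Y
m=ok&(abs(px)<.035)&(abs(py-.13)<.03)
for z in np.arange(.055,.13,.006):
    k=m&(P[...,2]>=z)&(P[...,2]<z+.006)
    if k.sum(): print(z.round(3),k.sum(),"x",px[k].min().round(3),px[k].max().round(3),"y",py[k].min().round(3),py[k].max().round(3))
c=camera("wrist");cv2.imwrite("pics/wrist.png",c["frame"]);print(np.round(c["hand_eye"],3).tolist())
o=status.get_obs();print(o["q"],o["opening"])
E
```

```text
0.055 129 x -0.035 0.035 y 0.1 0.16
0.061 227 x -0.035 0.035 y 0.1 0.16
0.067 6 x -0.035 0.011 y 0.1 0.102
0.073 11 x -0.028 0.008 y 0.1 0.139
0.079 25 x -0.027 0.012 y 0.1 0.142
0.085 21 x -0.015 0.006 y 0.101 0.142
0.091 23 x -0.016 0.007 y 0.126 0.144
0.097 22 x -0.016 0.004 y 0.124 0.143
0.103 16 x -0.016 0.005 y 0.125 0.144
0.109 16 x -0.019 0.009 y 0.135 0.142
0.115 16 x -0.023 0.011 y 0.135 0.143
0.121 32 x -0.032 0.029 y 0.117 0.144
0.127 52 x -0.035 0.033 y 0.122 0.144
[[-0.0, -0.946, -0.323, 0.083], [1.0, 0.0, -0.001, 0.001], [0.0, -0.323, 0.946, -0.171], [0.0, 0.0, 0.0, 1.0]]
[-1.34590404e-01  3.75443179e-01  1.70385862e+00 -2.73418533e-05
  1.06225692e+00  3.39399166e-02] 0.003951813367498371
```

View pics/wrist.png

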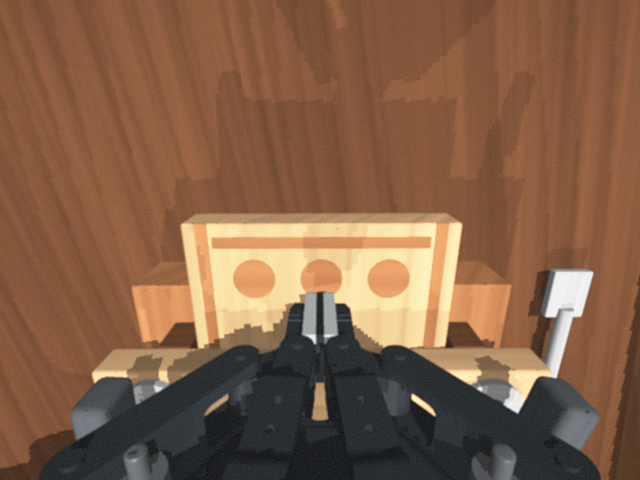

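The wrist view shows the shut fingers over the panel, with the tip at about (320,293) and the panel's outer edge at row 215. So the real tip is higher than the reported TCP suggests. I'll quantify this with the wrist depth.

```bash
python3 - <<'E'
from m import *
from go import *
o=status.get_obs();c=camera("wrist");H=np.array(c["hand_eye"]);d=c["depth"]
q=o["eef_rot"];r=R.from_quat([q[1],q[2],q[3],q[0]])
t=H[:3,:3].T@(-H[:3,3]);print("TCP px",c["fx"]*t[0]/t[2]+c["cx"],c["fy"]*t[1]/t[2]+c["cy"],t)
for n,u,v in(("panel",255,255),("panel",390,255),("panel",320,228),("end",320,217),("base",160,300),("base",480,300),("bench",100,150),("bench",320,150),("tip",318,296),("tip",325,296),("topb",130,370),("topb",520,370)):
    z=d[v,u];p=H[:3,:3]@[(u-c["cx"])/c["fx"]*z,(v-c["cy"])/c["fy"]*z,z]+H[:3,3];w=r.apply(p)+o["eef_pos"];e=w[:2]-O
    print(n,"tool",p.round(4),"world",w.round(4),"press",(e@X).round(4),(e@Y).round(4))
E
```

```text
TCP px 317.2074053491889 281.9741389373869 [-0.00130185  0.02304819  0.1889333 ]
panel tool [ 0.0219 -0.0314 -0.014 ] world [0.5518 0.0673 0.0628] press -0.0328 0.152
panel tool [ 0.0219  0.0371 -0.0141] world [0.6194 0.0558 0.0629] press 0.0358 0.152
panel tool [ 0.0361  0.0016 -0.0139] world [0.5867 0.0758 0.0627] press 0.0002 0.1662
end tool [ 0.0388  0.0016 -0.0025] world [0.5872 0.0784 0.0513] press 0.0002 0.1689
base tool [-0.0157 -0.0954  0.0075] world [0.4825 0.041  0.0413] press -0.0967 0.1143
base tool [-0.0155  0.0984  0.0072] world [0.6735 0.0087 0.0416] press 0.0971 0.1147
bench tool [ 0.0697 -0.1388  0.0479] world [0.454  0.1324 0.0009] press -0.1402 0.1997
bench tool [0.0696 0.0016 0.0489] world [ 5.924e-01  1.088e-01 -2.000e-04] press 0.0003 0.1997
tip tool [ 0.0112  0.0006 -0.0377] world [0.5817 0.0514 0.0865] press -0.0007 0.1413
tip tool [ 0.0111  0.0038 -0.0375] world [0.5848 0.0508 0.0863] press 0.0025 0.1412
topb tool [-0.0323 -0.094  -0.0342] world [0.481  0.0244 0.083 ] press -0.0953 0.0977
topb tool [-0.0309  0.101  -0.0358] world [ 0.6735 -0.0069  0.0846] press 0.0997 0.0993
```

The wrist depth agrees with the world heights (panel top 0.062, bench 0, panel end y 0.169). However, the real fingertips end about 34 mm behind the reported TCP, at tool z of about -0.034, so the first push passed over the panel. I'll back off, go 35 mm lower and push again.

```bash
python3 -m handwheel '[[[-1,6,0,0,0,0,0],[-1,7.5,0,0,0,0,0],[-1,7.5,0,0,0,0,0],[-1,7.5,0,2,0,0,0],[-1,7.5,0,3.4,0,0,0],[-1,7.5,0,3.4,0,0,0],[-1,6,0,3.4,0,0,0],[-1,5,0,3.4,0,0,0],[-1,4.2,0,3.4,0,0,0]]]';python3 -m handwheel '[[[-1,-0.7,0,0,0,0,0],[-1,-1.3,0,0,0,0,0],[-1,-1.8,0,0,0,0,0]]]';python3 go.py 0,.136,.015,0; python3 -c "
from m import *
f=camera('side')['frame'];cv2.imwrite('pics/push3.png',cv2.resize(f[150:300,240:440],None,fx=3,fy=3,interpolation=cv2.INTER_CUBIC))"
```

```text
time_s: 6.1
eef_pos: [0.5865, 0.081, 0.0153]
eef_rot: [0.0, 0.764, 0.645, 0.001]
wrist_force: [0.3, 2.7, -0.2]
opening: 0.001
grasp_force: 1.1
time_s: 6.48
eef_pos: [0.5836, 0.0641, 0.0153]
eef_rot: [0.0, 0.764, 0.645, 0.001]
wrist_force: [1.0, 4.0, 3.1]
opening: -0.004
grasp_force: 2.1
0,.136,.015,0 [-1.81, 0.09, 0.03, 0.06, -0.03, 0.04]
6.475 [1.  4.  3.1] -0.004
```

View pics/push3.png

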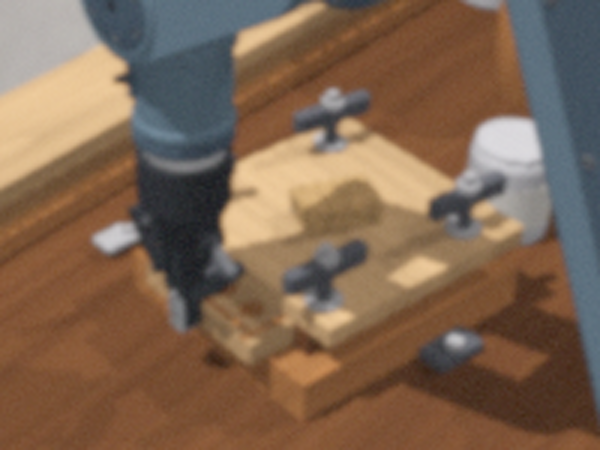

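The finger (tip at crop (185,325)) now bears on the panel's end face with about 4 N, and the panel is sliding in. I'll keep going to the stop.

```bash
python3 -m handwheel '[[[-1,-0.6,0,0,0,0,0],[-1,-1.2,0,0,0,0,0],[-1,-1.5,0,0,0,0,0],[-1,-1.7,0,0,0,0,0],[-1,-1.8,0,0,0,0,0],[-1,-1.9,0,0,0,0,0],[-1,-1.9,0,0,0,0,0]]]';python3 -m handwheel '[[[-1,-0.1,0,0,0,0,0],[-1,-0.2,0,0,0,0,0]]]';python3 go.py 0,.136,.015,0
```

```text
time_s: 7.4
eef_pos: [0.5803, 0.0457, 0.0151]
eef_rot: [0.0, 0.764, 0.645, 0.0]
wrist_force: [0.8, 6.0, 4.4]
opening: -0.002
grasp_force: 2.9
time_s: 7.65
eef_pos: [0.5802, 0.0457, 0.0152]
eef_rot: [-0.001, 0.764, 0.645, 0.002]
wrist_force: [2.0, 16.0, 4.3]
opening: 0.001
grasp_force: 8.1
0,.136,.015,0 [0.06, 0.11, 0.02, 0.05, -0.22, 0.02]
7.65 [ 2.  16.   4.3] 0.001
```

The panel stopped with 16 N at finger face y of about 0.125, so it is home. I'll retreat and rise, then check the panel and measure the bars and the gripper profile from the side camera.

```bash
python3 -m handwheel '[[[-1,2,0,0,0,0,0],[-1,6,0,0,0,0,0],[-1,10,0,0,0,0,0],[0,10,0,-6,0,0,0],[0,10,0,-12,0,0,0],[0,10,0,-14,0,0,0],[0,10,0,-14,0,0,0]]]'; python3 - <<'E'
from m import *
from go import *
o=status.get_obs();q=o["eef_rot"];r=R.from_quat([q[1],q[2],q[3],q[0]]);print(o["eef_pos"],o["opening"])
for n in("side","top"):
    f,P,ok=cloud(n)
    d=P[...,:2]-O;px=d@X;py=d@Y;z=P[...,2]
    m=ok&(abs(px)<.13)&(abs(py)<.13)&(z>.105)&(z<.15)
    k,l,st,ce=cv2.connectedComponentsWithStats(m.astype(np.uint8))
    for i in range(1,k):
        if st[i,4]>40:
            Q=np.c_[px[l==i],py[l==i]];print(n,"bar",rect(Q),z[l==i].mean().round(3))
    m=ok&(z>.05)&(z<.064)&(abs(px)<.06)&(py>.1)&(py<.18);print(n,"panel max y",np.percentile(py[m],98) if m.sum() else None)
    if n=="side":
        T=(P-o["eef_pos"])@r.as_matrix()
        m=ok&(abs(T[...,0])<.06)&(abs(T[...,1])<.08)&(T[...,2]>-.2)&(T[...,2]<.03)
        for a in np.arange(-.16,.03,.008):
            k=m&(T[...,2]>=a)&(T[...,2]<a+.008)
            if k.sum(): print(a.round(3),k.sum(),"x",T[k][:,0].min().round(3),T[k][:,0].max().round(3),"y",T[k][:,1].min().round(3),T[k][:,1].max().round(3))
        cv2.imwrite('pics/g.png',cv2.resize(f[80:290,210:450],None,fx=3,fy=3-.2,interpolation=cv2.INTER_CUBIC))
E
```

```text
time_s: 8.52
eef_pos: [0.5971, 0.1419, 0.1559]
eef_rot: [0.001, 0.764, 0.645, 0.001]
wrist_force: [0.3, 0.3, 0.1]
opening: 0.501
grasp_force: 0.0
[0.59712758 0.14188886 0.15587974] 0.5011676978725109
side bar (array([ 84.5, -78.1]), array([82.4, 18.7]), 85.0) 0.123
side bar (array([83.2, 79.9]), array([79.5, 21.2]), 76.7) 0.123
side bar (array([-84.6, -80.3]), array([83. , 20.5]), 84.4) 0.123
side bar (array([-4.2, -4.5]), array([69.5, 51.4]), 69.3) 0.109
side bar (array([-85.6,  79.7]), array([80.6, 21.2]), 84.1) 0.124
side panel max y 0.12671214657024302
-0.16 58 x -0.017 0.038 y -0.039 0.013
-0.152 46 x -0.009 0.013 y -0.042 -0.013
-0.144 69 x -0.01 0.019 y -0.044 0.012
-0.136 179 x -0.011 0.021 y -0.068 0.063
-0.128 118 x -0.011 0.021 y -0.07 0.069
-0.12 120 x -0.012 0.019 y -0.066 0.065
-0.112 109 x -0.011 0.018 y -0.064 0.062
-0.104 122 x -0.013 0.02 y -0.06 0.06
-0.096 70 x -0.012 0.018 y -0.057 0.059
-0.088 96 x -0.01 0.016 y -0.055 0.058
-0.08 65 x -0.01 0.014 y -0.052 0.05
-0.072 48 x -0.008 0.015 y -0.036 0.046
-0.064 53 x -0.009 0.013 y -0.037 0.029
-0.056 58 x -0.01 0.012 y -0.037 0.03
-0.048 59 x -0.01 0.013 y -0.037 0.026
-0.04 45 x -0.01 0.013 y -0.033 0.028
-0.032 11 x -0.006 0.009 y -0.029 0.022
top bar (array([85.7, 78.5]), array([79.2, 19.3]), 80.5) 0.127
top bar (array([ 87.2, -80.3]), array([78. , 20.5]), 88.0) 0.127
top bar (array([-3.7, -6.6]), array([69.2, 45.7]), 72.4) 0.11
top bar (array([-83.9,  78.2]), array([19.6, 76.5]), 2.9) 0.128
top bar (array([-84. , -81.7]), array([79.7, 18.5]), 84.1) 0.128
top panel max y 0.12311606928811802
```

View pics/g.png

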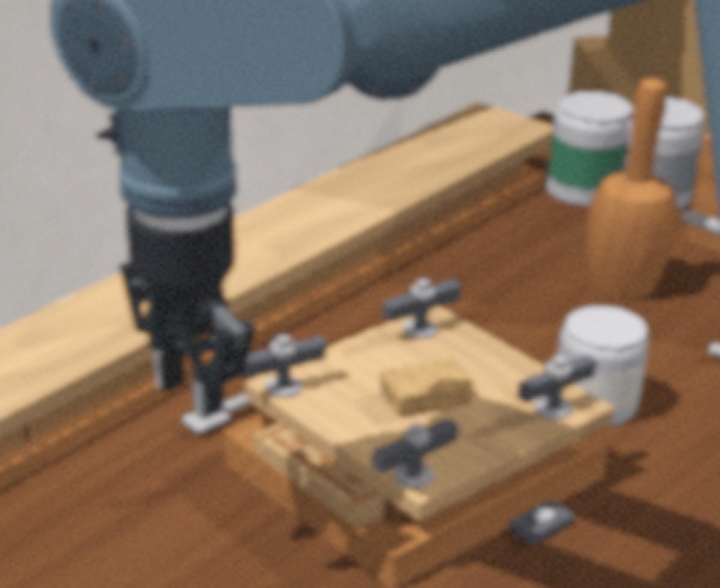

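The view shows the panel flush (end y about 0.125), the block where it was, and the open gripper clear with its tips about 35 mm behind the TCP. The bars stand at about 3–6° (near-left), 2–5° (far-right), 6° (near-right) and 10–13° (far-left). I'll do the near-left nut first.

```bash
python3 go.py -.085,.08,.125,4 -.085,.08,.064,4
```

```text
-.085,.08,.125,4 [-15.25, -8.22, 2.8, -0.19, 0.07, 4.03]
-.085,.08,.064,4 [-15.24, -8.2, 8.9, -0.19, 0.07, 4.03]
8.625 [ 0.6 -0.2 -0. ] 0.501
```

```bash
python3 -m handwheel '[[[0,-5,-2.7,1,0,0,1],[0,-10,-5.4,2,0,0,3],[0,-15.2,-8.2,2.8,0,0,4],[0,-15.2,-8.2,2.8,0,0,4],[0,-15.2,-8.2,7,0,0,4],[0,-15.2,-8.2,8.9,0,0,4],[0,-15.2,-8.2,8.9,0,0,4],[-1,-15.2,-8.2,8.9,0,0,4],[-1,-15.2,-8.2,8.9,0,0,4],[-1,-15.2,-8.2,8.9,0,0,4]]]'; python3 go.py -.085,.08,.064,4
```

```text
time_s: 9.88
eef_pos: [0.4882, 0.0069, 0.0663]
eef_rot: [-0.002, 0.786, 0.618, -0.001]
wrist_force: [-9.2, 2.9, 7.0]
opening: 0.157
grasp_force: 59.5
-.085,.08,.064,4 [-0.17, 0.04, 0.23, -0.24, -0.01, 0.09]
9.875 [-9.2  2.9  7. ] 0.157
```

The bar is gripped, with a 13.4 mm gap against the 14 mm bar. I'll turn it to about 46°, open and rise.

```bash
python3 -m handwheel '[[[-1,0,0,0,0,0,9],[-1,0,0,0,0,0,18],[-1,0,0,0,0,0,27],[-1,0,0,0,0,0,36],[-1,0,0,0,0,0,43],[-1,0,0,0,0,0,43],[0,0,0,0,0,0,43],[0,0,0,0,0,0,43],[0,0,0,-4,0,0,43],[0,0,0,-6.5,0,0,43]]]'; python3 go.py .085,-.08,.128,4 .085,-.08,.064,4
```

```text
time_s: 11.12
eef_pos: [0.491, 0.0058, 0.1326]
eef_rot: [0.0, 0.958, 0.287, 0.001]
wrist_force: [-0.7, -0.3, 0.7]
opening: 0.499
grasp_force: 0.0
.085,-.08,.128,4 [1.21, 23.2, 0.49, 0.11, -0.06, -42.9]
.085,-.08,.064,4 [1.2, 23.19, 6.89, 0.11, -0.06, -42.9]
11.125 [-0.7 -0.3  0.7] 0.499
```

```bash
python3 -m handwheel '[[[0,0.3,5,0.4,0,0,-9],[0,0.6,10,0.4,0,0,-18],[0,0.9,15,0.4,0,0,-27],[0,1.2,20,0.4,0,0,-36],[0,1.2,23.2,0.4,0,0,-43],[0,1.2,23.2,0.4,0,0,-43],[0,1.2,23.2,0.4,0,0,-43]]]';  python3 go.py .085,-.08,.064,4; python3 -c "
from m import *
from go import *
f,P,ok=cloud('side')
d=P[...,:2]-O;px=d@X;py=d@Y;z=P[...,2]
m=ok&(abs(px+.085)<.045)&(abs(py-.08)<.045)&(z>.105)&(z<.135);print('NL',rect(np.c_[px[m],py[m]]))"
```

```text
time_s: 12.0
eef_pos: [0.6272, -0.1806, 0.1265]
eef_rot: [-0.001, 0.786, 0.618, -0.0]
wrist_force: [0.9, 0.7, 0.2]
opening: 0.501
grasp_force: 0.0
.085,-.08,.064,4 [-0.02, 0.18, 6.25, -0.05, -0.03, -0.01]
12.0 [0.9 0.7 0.2] 0.501
NL (array([-87. ,  81.7]), array([79.2, 19.8]), 40.9)
```

Near-left stands at about 46–49°. Now the far-right nut.

```bash
python3 -m handwheel '[[[0,0,0.2,4,0,0,0],[0,0,0.2,6.2,0,0,0],[0,0,0.2,6.2,0,0,0],[-1,0,0.2,6.2,0,0,0],[-1,0,0.2,6.2,0,0,0],[-1,0,0.2,6.2,0,0,0]]]' && python3 -m handwheel '[[[-1,0,0,0,0,0,9],[-1,0,0,0,0,0,18],[-1,0,0,0,0,0,27],[-1,0,0,0,0,0,36],[-1,0,0,0,0,0,42],[-1,0,0,0,0,0,42],[0,0,0,0,0,0,42],[0,0,0,0,0,0,42],[0,0,0,-4,0,0,42],[0,0,0,-6.3,0,0,42]]]'; python3 go.py -.085,-.08,.128,6 -.085,-.08,.064,6
```

```text
time_s: 12.8
eef_pos: [0.6289, -0.1818, 0.0665]
eef_rot: [-0.0, 0.786, 0.618, -0.001]
wrist_force: [-7.1, 1.5, 4.6]
opening: 0.154
grasp_force: 59.8
time_s: 14.05
eef_pos: [0.6307, -0.1824, 0.1301]
eef_rot: [0.001, 0.955, 0.295, 0.001]
wrist_force: [0.0, 0.3, 0.1]
opening: 0.5
grasp_force: 0.0
-.085,-.08,.128,6 [-12.31, -12.02, 0.16, 0.17, -0.03, -39.96]
-.085,-.08,.064,6 [-12.32, -12.04, 6.56, 0.17, -0.03, -39.96]
14.05 [0.  0.3 0.1] 0.5
```

```bash
python3 -m handwheel '[[[0,-3,-3,0.2,0,0,-10],[0,-6,-6,0.2,0,0,-20],[0,-9,-9,0.2,0,0,-30],[0,-12.3,-12,0.2,0,0,-40],[0,-12.3,-12,0.2,0,0,-40],[0,-12.3,-12,0.2,0,0,-40]]]';  python3 go.py -.085,-.08,.064,6; python3 -c "
from m import *
from go import *
f,P,ok=cloud('side')
d=P[...,:2]-O;px=d@X;py=d@Y;z=P[...,2]
for n,a,b in(('NL',-.085,.08),('FR',.085,-.08),('FL',.085,.08)):
    m=ok&(abs(px-a)<.045)&(abs(py-b)<.045)&(z>.105)&(z<.135);print(n,rect(np.c_[px[m],py[m]]))"
```

```text
time_s: 14.8
eef_pos: [0.4614, -0.1528, 0.1268]
eef_rot: [0.001, 0.797, 0.604, 0.001]
wrist_force: [0.7, -0.4, -0.7]
opening: 0.498
grasp_force: 0.0
-.085,-.08,.064,6 [0.03, -0.04, 6.28, 0.15, 0.04, -0.05]
14.8 [ 0.7 -0.4 -0.7] 0.498
NL (array([-85.6,  80.1]), array([78.9, 20.5]), 44.2)
FR (array([ 84.1, -77.5]), array([79.7, 21.9]), 41.9)
FL (array([83.4, 80.8]), array([81.7, 22.6]), 75.9)
```

Near-left and far-right are both near 46°, and far-left is still loose (13°). Next is near-right.

```bash
python3 -m handwheel '[[[0,0,0,4,0,0,0],[0,0,0,6.2,0,0,0],[0,0,0,6.2,0,0,0],[-1,0,0,6.2,0,0,0],[-1,0,0,6.2,0,0,0],[-1,0,0,6.2,0,0,0]]]' && python3 -m handwheel '[[[-1,0,0,0,0,0,9],[-1,0,0,0,0,0,18],[-1,0,0,0,0,0,27],[-1,0,0,0,0,0,36],[-1,0,0,0,0,0,40],[-1,0,0,0,0,0,40],[0,0,0,0,0,0,40],[0,0,0,0,0,0,40],[0,0,0,-4,0,0,40],[0,0,0,-6.3,0,0,40]]]'; python3 go.py .085,.08,.128,12 .085,.08,.064,12
```

```text
time_s: 15.6
eef_pos: [0.4616, -0.1528, 0.0651]
eef_rot: [0.001, 0.797, 0.604, 0.001]
wrist_force: [1.2, -0.0, 3.3]
opening: 0.151
grasp_force: 58.6
time_s: 16.85
eef_pos: [0.4602, -0.1521, 0.1279]
eef_rot: [-0.0, 0.955, 0.295, -0.0]
wrist_force: [0.2, -0.4, -0.5]
opening: 0.502
grasp_force: 0.0
.085,.08,.128,12 [23.41, 0.43, -0.02, -0.01, 0.01, -33.93]
.085,.08,.064,12 [23.41, 0.43, 6.38, -0.01, 0.01, -33.93]
16.85 [ 0.2 -0.4 -0.5] 0.502
```

```bash
python3 -m handwheel '[[[0,5,0.1,0,0,0,-8],[0,10,0.2,0,0,0,-16],[0,15,0.3,0,0,0,-24],[0,20,0.4,0,0,0,-30],[0,23.4,0.4,0,0,0,-34],[0,23.4,0.4,0,0,0,-34],[0,23.4,0.4,0,0,0,-34]]]';  python3 -m handwheel '[[[0,0,0,4,0,0,0],[0,0,0,6.2,0,0,0],[0,0,0,6.2,0,0,0],[-1,0,0,6.2,0,0,0],[-1,0,0,6.2,0,0,0],[-1,0,0,6.2,0,0,0]]]' && python3 go.py .085,.08,.064,46
```

```text
time_s: 17.73
eef_pos: [0.6546, -0.0236, 0.126]
eef_rot: [-0.001, 0.827, 0.562, -0.001]
wrist_force: [0.0, -0.4, -0.3]
opening: 0.502
grasp_force: 0.0
time_s: 18.48
eef_pos: [0.6555, -0.0234, 0.0666]
eef_rot: [-0.0, 0.827, 0.562, -0.0]
wrist_force: [-4.8, 0.3, 4.5]
opening: 0.157
grasp_force: 59.9
.085,.08,.064,46 [0.0, 0.02, 0.26, -0.01, 0.02, 34.05]
18.475 [-4.8  0.3  4.5] 0.157
```

```bash
python3 -m handwheel '[[[-1,0,0,0,0,0,9],[-1,0,0,0,0,0,18],[-1,0,0,0,0,0,27],[-1,0,0,0,0,0,34],[-1,0,0,0,0,0,34],[-1,0,0,0,0,0,34],[-1,0,0,0,0,0,34]]]'; python3 go.py .085,.08,.064,92; python3 -c "
from m import *
from go import *
for c in('side','top'):
  f,P,ok=cloud(c)
  d=P[...,:2]-O;px=d@X;py=d@Y;z=P[...,2]
  for n,a,b in(('NL',-.085,.08),('FR',.085,-.08),('NR',-.085,-.08)):
    m=ok&(abs(px-a)<.045)&(abs(py-b)<.045)&(z>.105)&(z<.135);print(n,rect(np.c_[px[m],py[m]]) if m.sum()>30 else 0)"
```

```text
time_s: 19.35
eef_pos: [0.6557, -0.0235, 0.0666]
eef_rot: [0.0, 0.955, 0.296, 0.0]
wrist_force: [-6.3, 0.1, 5.7]
opening: 0.157
grasp_force: 60.1
.085,.08,.064,92 [0.0, -0.0, 0.26, 0.02, -0.01, 46.13]
19.35 [-6.3  0.1  5.7] 0.157
NL (array([-85.7,  80.3]), array([79. , 18.8]), 43.6)
FR (array([ 84.4, -78.1]), array([79.4, 22.5]), 42.4)
NR (array([-84.2, -79.8]), array([79.2, 23.8]), 43.3)
NL 0
FR (array([ 85.4, -80.4]), array([79.8, 19. ]), 42.3)
NR (array([-83.4, -82.2]), array([77.5, 18.8]), 48.3)
```

All four bars are near 46°, so the first round is done. For the second round I'll start with far-left, then near-right, then the other diagonal.

```bash
python3 -m handwheel '[[[-1,0,0,0,0,0,9],[-1,0,0,0,0,0,18],[-1,0,0,0,0,0,27],[-1,0,0,0,0,0,36],[-1,0,0,0,0,0,43],[-1,0,0,0,0,0,46],[-1,0,0,0,0,0,46],[-1,0,0,0,0,0,46]]]'; python3 go.py .085,.08,.064,92
```

```text
time_s: 20.45
eef_pos: [0.6558, -0.0238, 0.0666]
eef_rot: [0.0, 0.995, -0.1, 0.0]
wrist_force: [-4.4, -1.2, 4.5]
opening: 0.155
grasp_force: 60.1
.085,.08,.064,92 [-0.01, -0.03, 0.26, 0.05, -0.02, 0.18]
20.45 [-4.4 -1.2  4.5] 0.155
```

```bash
python3 -m handwheel '[[[0,0,0,0,0,0,0],[0,0,0,0,0,0,0],[0,0,0,-4,0,0,0],[0,0,0,-6.3,0,0,0],[0,0,0,-6.3,0,0,0]]]'; python3 go.py -.085,-.08,.128,46
```

```text
time_s: 21.08
eef_pos: [0.6578, -0.0238, 0.1305]
eef_rot: [0.0, 0.995, -0.101, 0.003]
wrist_force: [-0.1, -1.0, -0.3]
opening: 0.497
grasp_force: 0.0
-.085,-.08,.128,46 [-16.65, 16.58, 0.16, 0.12, -0.3, -45.94]
21.075 [-0.1 -1.  -0.3] 0.497
```

```bash
python3 -m handwheel '[[[0,-3.5,3.5,0.2,0,0,-9],[0,-7,7,0.2,0,0,-18],[0,-10.5,10.5,0.2,0,0,-27],[0,-14,14,0.2,0,0,-36],[0,-16.7,16.6,0.2,0,0,-46],[0,-16.7,16.6,0.2,0,0,-46],[0,-16.7,16.6,0.2,0,0,-46]]]';  python3 -m handwheel '[[[0,0,0,4,0,0,0],[0,0,0,6.2,0,0,0],[0,0,0,6.2,0,0,0],[-1,0,0,6.2,0,0,0],[-1,0,0,6.2,0,0,0],[-1,0,0,6.2,0,0,0]]]' && python3 go.py -.085,-.08,.064,92; python3 -c "
from m import *
from go import *
for c in('side','top'):
  f,P,ok=cloud(c)
  d=P[...,:2]-O;px=d@X;py=d@Y;z=P[...,2]
  for n,a,b in(('NL',-.085,.08),('FR',.085,-.08),('FL',.085,.08)):
    m=ok&(abs(px-a)<.045)&(abs(py-b)<.045)&(z>.105)&(z<.135);print(n,rect(np.c_[px[m],py[m]]) if m.sum()>30 else 0)"
```

```text
time_s: 21.95
eef_pos: [0.4587, -0.152, 0.1252]
eef_rot: [-0.0, 0.956, 0.294, -0.0]
wrist_force: [-0.3, 0.1, -0.3]
opening: 0.502
grasp_force: 0.0
time_s: 22.7
eef_pos: [0.4609, -0.1539, 0.0652]
eef_rot: [0.002, 0.955, 0.295, 0.002]
wrist_force: [5.9, -5.9, -6.4]
opening: 0.156
grasp_force: 62.4
-.085,-.08,.064,92 [0.11, -0.1, 0.12, 0.26, -0.23, 46.04]
22.7 [ 5.9 -5.9 -6.4] 0.156
NL (array([-85.9,  80.2]), array([78.9, 20.8]), 40.6)
FR (array([ 84.2, -77.6]), array([79.7, 21. ]), 41.2)
FL (array([83.4, 80.3]), array([85.9, 20.7]), 1.2)
NL (array([-84.5,  77.8]), array([78.3, 19. ]), 47.1)
FR (array([ 86.5, -81.1]), array([80.8, 16.8]), 43.9)
FL (array([85.5, 78.8]), array([81.4, 16.8]), 2.1)
```

Far-left reads about 88–92°, which is tight. Now near-right.

```bash
python3 -m handwheel '[[[-1,0,0,0,0,0,9],[-1,0,0,0,0,0,18],[-1,0,0,0,0,0,27],[-1,0,0,0,0,0,36],[-1,0,0,0,0,0,43],[-1,0,0,0,0,0,46],[-1,0,0,0,0,0,46],[-1,0,0,0,0,0,46]]]'; python3 -m handwheel '[[[0,0,0,0,0,0,0],[0,0,0,0,0,0,0],[0,0,0,-4,0,0,0],[0,0,0,-6.3,0,0,0],[0,0,0,-6.3,0,0,0]]]'; python3 go.py .085,-.08,.128,46
```

```text
time_s: 23.8
eef_pos: [0.4608, -0.1535, 0.0652]
eef_rot: [0.001, 0.995, -0.102, 0.002]
wrist_force: [5.3, -4.5, -5.0]
opening: 0.159
grasp_force: 62.5
time_s: 24.42
eef_pos: [0.4601, -0.1531, 0.1289]
eef_rot: [0.001, 0.995, -0.102, 0.002]
wrist_force: [-0.0, -0.0, -0.9]
opening: 0.499
grasp_force: 0.0
.085,-.08,.128,46 [17.09, -0.66, 0.17, 0.19, -0.2, -45.96]
24.425 [-0.  -0.  -0.9] 0.499
```

```bash
python3 -m handwheel '[[[0,4,-0.2,0.2,0,0,-9],[0,8,-0.4,0.2,0,0,-18],[0,12,-0.6,0.2,0,0,-27],[0,16,-0.7,0.2,0,0,-36],[0,17.1,-0.7,0.2,0,0,-46],[0,17.1,-0.7,0.2,0,0,-46],[0,17.1,-0.7,0.2,0,0,-46]]]';  python3 -m handwheel '[[[0,0,0,4,0,0,0],[0,0,0,6.2,0,0,0],[0,0,0,6.2,0,0,0],[-1,0,0,6.2,0,0,0],[-1,0,0,6.2,0,0,0],[-1,0,0,6.2,0,0,0]]]' && python3 go.py .085,-.08,.064,92; python3 -c "
from m import *
from go import *
for c in('side','top'):
  f,P,ok=cloud(c)
  d=P[...,:2]-O;px=d@X;py=d@Y;z=P[...,2]
  for n,a,b in(('NL',-.085,.08),('NR',-.085,-.08),('FL',.085,.08)):
    m=ok&(abs(px-a)<.045)&(abs(py-b)<.045)&(z>.105)&(z<.135);print(n,rect(np.c_[px[m],py[m]]) if m.sum()>30 else 0)"
```

```text
time_s: 25.3
eef_pos: [0.6264, -0.1795, 0.1236]
eef_rot: [-0.001, 0.956, 0.294, -0.001]
wrist_force: [-0.2, 0.4, -0.2]
opening: 0.502
grasp_force: 0.0
time_s: 26.05
eef_pos: [0.6292, -0.1816, 0.0648]
eef_rot: [0.002, 0.956, 0.295, 0.002]
wrist_force: [3.8, -3.6, -1.3]
opening: 0.155
grasp_force: 62.1
.085,-.08,.064,92 [-0.01, -0.06, 0.08, 0.21, -0.21, 45.97]
26.05 [ 3.8 -3.6 -1.3] 0.155
NL (array([-86.7,  81.3]), array([78.9, 17.9]), 42.7)
NR (array([-83.1, -79.3]), array([81.4, 22.9]), 4.4)
FL (array([84.3, 81.3]), array([83.8, 20.9]), 1.5)
NL (array([-80.9,  81.9]), array([68.6, 18.2]), 46.0)
NR 0
FL (array([86. , 78.8]), array([79. , 16.9]), 2.1)
```

Near-right reads a bit low (about 86° against the 83° needed). I'll check it by a line fit on the bar's top face before going on.

```bash
cat > ang.py <<'E'
from m import *
from go import *
for c in('side','side','top'):
  f,P,ok=cloud(c)
  d=P[...,:2]-O;px=d@X;py=d@Y;z=P[...,2]
  for n,a,b in(('NL',-.085,.08),('NR',-.085,-.08),('FL',.085,.08),('FR',.085,-.08)):
    r=np.hypot(px-a,py-b);m=ok&(r<.045)&(r>.012)&(z>.105)&(z<.134)
    if m.sum()>30:
      v=cv2.fitLine(np.c_[px[m],py[m]].astype(np.float32)*1000,cv2.DIST_HUBER,0,.01,.01).ravel();print(c,n,m.sum(),np.degrees(np.arctan2(v[0],v[1]))%180)
E
python3 ang.py
```

```text
side NL 227 47.106697
side NR 151 91.508125
side FL 156 90.39931
side FR 212 46.3201
side NL 226 47.089096
side NR 154 91.59247
side FL 156 89.4374
side FR 214 46.419273
top NL 67 49.21837
top FL 71 91.09959
```

Near-right is 91.5° and far-left about 90.5°, both tight, with the other two near 46°. Far-right next, then near-left.

```bash
python3 -m handwheel '[[[-1,0,0,0,0,0,9],[-1,0,0,0,0,0,18],[-1,0,0,0,0,0,27],[-1,0,0,0,0,0,36],[-1,0,0,0,0,0,43],[-1,0,0,0,0,0,46],[-1,0,0,0,0,0,46],[-1,0,0,0,0,0,46]]]'; python3 -m handwheel '[[[0,0,0,0,0,0,0],[0,0,0,0,0,0,0],[0,0,0,-4,0,0,0],[0,0,0,-6.3,0,0,0],[0,0,0,-6.3,0,0,0]]]'; python3 go.py -.085,.08,.128,46
```

```text
time_s: 27.3
eef_pos: [0.6292, -0.1816, 0.0648]
eef_rot: [0.001, 0.995, -0.101, 0.002]
wrist_force: [2.4, -4.3, -1.4]
opening: 0.152
grasp_force: 62.3
time_s: 27.92
eef_pos: [0.6292, -0.1805, 0.1285]
eef_rot: [0.001, 0.995, -0.102, 0.002]
wrist_force: [-0.2, 0.3, -0.7]
opening: 0.501
grasp_force: 0.0
-.085,.08,.128,46 [-17.56, -15.34, -0.05, 0.17, -0.24, -45.95]
27.925 [-0.2  0.3 -0.7] 0.501
```

```bash
python3 -m handwheel '[[[0,-3.5,-3.1,0,0,0,-9],[0,-7,-6.2,0,0,0,-18],[0,-10.5,-9.2,0,0,0,-27],[0,-14,-12.3,0,0,0,-36],[0,-17.6,-15.3,0,0,0,-46],[0,-17.6,-15.3,0,0,0,-46],[0,-17.6,-15.3,0,0,0,-46]]]';  python3 -m handwheel '[[[0,0,0,4,0,0,0],[0,0,0,6.2,0,0,0],[0,0,0,6.2,0,0,0],[-1,0,0,6.2,0,0,0],[-1,0,0,6.2,0,0,0],[-1,0,0,6.2,0,0,0]]]' && python3 go.py -.085,.08,.064,92
```

```text
time_s: 28.8
eef_pos: [0.4862, 0.0053, 0.1253]
eef_rot: [0.0, 0.956, 0.295, -0.0]
wrist_force: [0.6, 0.2, 0.0]
opening: 0.501
grasp_force: 0.0
time_s: 29.55
eef_pos: [0.4878, 0.0042, 0.0651]
eef_rot: [0.001, 0.956, 0.295, 0.001]
wrist_force: [2.7, -5.8, -1.4]
opening: 0.155
grasp_force: 60.7
-.085,.08,.064,92 [0.08, -0.06, 0.11, 0.15, -0.18, 46.01]
29.55 [ 2.7 -5.8 -1.4] 0.155
```

```bash
python3 -m handwheel '[[[-1,0,0,0,0,0,9],[-1,0,0,0,0,0,18],[-1,0,0,0,0,0,27],[-1,0,0,0,0,0,36],[-1,0,0,0,0,0,43],[-1,0,0,0,0,0,46],[-1,0,0,0,0,0,46],[-1,0,0,0,0,0,46]]]'; python3 -m handwheel '[[[0,0,0,0,0,0,0],[0,0,0,0,0,0,0],[0,0,0,-4,0,0,0],[0,0,0,-8,0,0,0],[0,0,0,-14,0,0,0],[0,0,0,-14,0,0,0]]]'; python3 ang.py; python3 -c "
from m import *
f=camera('side')['frame'];cv2.imwrite('pics/end.png',f)"
```

```text
time_s: 30.55
eef_pos: [0.4878, 0.0043, 0.0651]
eef_rot: [0.001, 0.995, -0.101, 0.002]
wrist_force: [2.9, -4.5, -2.7]
opening: 0.157
grasp_force: 60.7
time_s: 31.3
eef_pos: [0.4895, 0.005, 0.2094]
eef_rot: [0.001, 0.995, -0.101, 0.005]
wrist_force: [-0.0, 0.6, 0.1]
opening: 0.5
grasp_force: 0.0
side NL 191 90.68656
side NR 183 90.495674
side FL 161 89.81611
side FR 53 92.55457
side NL 191 90.99825
side NR 176 90.79614
side FL 157 90.23571
side FR 44 94.32289
top NL 43 93.92239
top NR 86 92.23757
top FL 54 91.04918
top FR 84 91.98196
```

View pics/end.png

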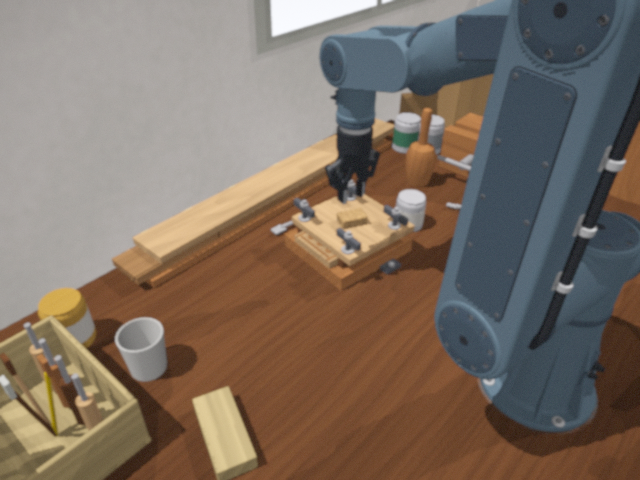

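The final view shows all four bars along the press's x (bars at (304,209), (348,240) and (396,216); the fourth behind the gripper reads about 92°). The panel is flush at (318,250), and the block at (350,216), the can and the other items are in place. The robot is clear of everything.

```bash
python3 -c "
from bench import ctrl
print(ctrl.hand_in())"
```

```text
the job is handed in; nothing more can be done
None
```

The panel is pushed home and flush, all four nuts were tightened crosswise in two rounds to about 90–92° by the cameras, and the job was handed in at about 32 s; the hand-in call returned no verdict.

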